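# Hold the gel viewer's lid in its hinge, ready for the pin

### The arm

A 6-joint arm with a two-finger parallel gripper is mounted at the origin on the work surface. World frame = base frame: x ahead of the robot, y to its left, z up, the work surface at z = 0. Lengths are in m, angles in rad, forces in N, time in s.
With the tool pointing down it reaches from about 0.375 to 0.9 m from the base axis. Payload 3.1 kg.
Tool frame: the origin (TCP) lies at the centre of the arm's flange, where the gripper is bolted on; the fingertips stand robot.tip_extent ahead of it and the grasp point (between the pads) lies 164 mm ahead of it (robot.tip_extent is the distance from the TCP to the fingertips, in m); z points along the fingers, y is the line along which they close (so a half turn about z gives the same grasp; the last joint's range is limited). The gripper opens to 87 mm and grips with 3 to 60 N. Pads are 19 mm wide; open, the fingers measure 117 mm over their backs; the gripper's body (75 mm by 190 mm) begins 51 mm behind the grasp point.
Start: joints at [-1.438, 0.527, 1.433, -0, 1.181, -0.178], TCP at [0.192, -0.595, 0.405] pointing down, gripper open.
Joint ranges: [-3.08, 3.08], [-0.75, 2.2], [0.22, 2.44], [-1.43, 4.57], [0, 2.65], [-2.85, 2.85]. Speed limits (rad/s): [2.79, 2.79, 3.14, 3.14, 3.14, 3.14].

### API

Orientations are given as a unit quaternion [x, y, z, w].
In Python, from rig import get_obs, camera, hand_in, cut_out, robot gives the robot as it stands.
- The arm moves only by the tool step_arm, never from a script. Its argument "rows" is a list of rows, each a list of 6 numbers: the shift along the world's x, y, z in m, then the turn, a rotation vector about the world's x, y, z in degrees. A call has 1 to 12 rows; each row shifts and turns the commanded pose from where the row before left it; what a row does not reach is not made up. A row lasts 1/8 s, in which the tool goes at most 62.5 mm and 10.7 degrees, less where a joint would pass 70% of its speed; a pose out of reach is approached as far as the arm can. A call is refused whole if a number of a shift passes 0.0625 or a number of a turn 10.7, either way. A call with a gripper value outside its range is refused whole. "jaw" is the finger opening in m, from 0 to 0.087, set as the call begins (left out, the last holds). The fingers move at their own pace and stop on an object; "squeeze" is the grip in N (left out, the last holds). Time passes only in rows, so rows that do not move let the fingers close. It gives the time, the measured TCP pose, the force, the opening and the grip force at its end, in the units of the state.
- get_obs(): the state, without advancing time (a new reading comes with each control period).
- camera(name): name is "scene" or "top" or "wrist"; returns a dict with "pixels" (384x512x3 uint8, blue, green, red), "depth" (384x512 float32, m along the optical axis (not along the pixel's ray), 0 where there is no reading), "fov_y" (degrees; the focal length in pixels is half the picture's height over the tangent of half this angle, whatever the lens; pixels are square), "cx", "cy" (the principal point, pixels), "extrinsics" (4x4, takes a point from camera to world coordinates); the wrist camera has in their place "mount" (4x4, takes a point from camera to tool coordinates, whose origin is the TCP and whose axes are the flange's). Camera axes: x right, y up, looking along -z (the intrinsics and any distortion apply to the point x, -y, -z); pixel columns grow to the right and rows downward; lengths in m; the calibration is good to about 2 mm. A picture is of the moment at which its call begins: read the wrist's pose just before it.
- hand_in(): hands the job in; it is judged then, once.
Trained networks look in the newest picture that a camera, given by its name, has taken for a name from the list of things; names that differ only in an ending like _2 or _b are one class to them, and where a whole thing is asked for, a point or a joint stands for the part that bears it (a point fixed in the world has none). Each returns a list of dicts, best first, with "confidence" (0 to 1); they miss things now and then, are a little off and sometimes report something else, mostly with a low value. They report only what shows in the picture. A call takes as long as a camera call. They do not tell look-alikes from the thing itself.
- cut_out(label, camera): "region" (384x512 bool, what is visible of it) and "extent" ([centre column, centre row, width, height] in pixels, round what is visible of it).
The state is a dict: "time": time; "q": joint angles; "joint_velocities": joint speeds; "joint_torque": joint torques, N m; "position": TCP position; "tool_rot": TCP orientation; "ft_force": force on the tool from outside, world axes, zero at the start; "moment": the same for the moment, N m; "grip_width": finger opening in m; "grip_force": force on a finger pad.
Only numpy, scipy, OpenCV 4.12 (cv2) and the standard library are available. Lean on these libraries where they do the work, as an engineer would, in place of code of your own. Each camera call takes 0.05 s, during which the arm holds its last target. There are 200 camera calls.

### The job

Take the windowed lid (the taller panel, with one hinge knuckle in the middle of its lower edge) out of the rack and lower it gently, upright, between the two hinge knuckles at the back of the gel-viewing machine until the three knuckle holes line up, so that a colleague can slide the hinge pin straight through. Finish while still holding it there: still, upright, carried by the gripper alone and not touching the machine. Leave the shorter blind cover in its slot, and the hinge pin, bottle and tip box where they are.

Things in the scene. Friction and masses are not known exactly. Their poses are not given: they have to be found in the camera images.
- lid: Sizes in mm. Loose windowed beige lid, 250 g. Origin: mid hole axis of its knuckle; x normal to panel, y along hole, z up. Knuckle: tube along y, 50 long, 22 outside, 12 hole. Panel 10 (x) by 150 (y), z = 18 to 128, centred in x and y; pinch the flat top rail. Same front and back: half a turn is fine. Stands in either rack slot, origin 27 and top edge 155 above bench.
- blind: Bystander in the other slot: solid beige cover, no window, 150 x 10 mm, only 85 mm tall (top edge 130 mm above the bench), with two knuckles at y = -45 and 45 mm instead of one. Origin and axes as the lid's.
- rack: White fixed rack, 120 (x) by 168 (y), 75 mm high; origin at the centre of its underside. Two slots for panels run along y at x = -35 and 35 mm, 14 mm wide, 30 mm deep; they hold only a panel's ends (beyond |y| = 60 mm). Lift a panel 40 mm straight up to clear them.
- machine: Fixed gel-viewing machine: beige box 190 x 190 mm, deck 55 mm high with dark glass, screen on its -x front. Origin at centre of underside; x to its back edge, y along the hinge. Two aluminium knuckles on the deck at x = 75, y = -60 to -30 and 30 to 60 mm: tubes along y, 22 outside, 12 hole, tops 89 mm high, 60 mm gap between.
- machine_hinge (a point): Middle of the machine's hinge axis, halfway between its two knuckles, 78 mm above the bench; axes as the machine's, y along the holes. The lid's origin belongs here. Below it is only the deck, 23 mm lower, so the lid cannot rest in place and must be held.
- pin: Bystander: steel hinge pin, 6 mm thick, 130 mm long, lying along y in a low blue-green tray (50 x 160 mm, 12 mm high) on the bench beyond the work; origin at the middle of its underside.
- bottle: Bystander: closed glass bottle with blue cap, 68 mm diameter, 130 mm high, origin under its centre.
- tipbox: Bystander: blue-green pipette tip box with pale lid, 82 x 117 mm, 68 mm high, origin under its centre.
Things that resemble listed ones, but are neither listed nor needed, are in the scene too. What is shaped like the lid but blue or turquoise is not meant.

How it is judged:
On the way:
1. the lid is lifted out of the rack in the gripper (height (world z) of lid above 0.064 m and contact force between lid and the fingers above 1 N), for 0.2 s.
At the end, for the whole second after the job is handed in: The lid's hole axis is within 4 mm of the hinge axis sideways and in height, 6 mm along it, 0.07 rad parallel; panel upright within 0.1 rad, still (under 0.02 m/s), gripped by the fingers (over 2 N) and pressing on the machine with under 1 N (x of lid in the frame of machine_hinge between -0.004 and 0.004 m and y of lid in the frame of machine_hinge between -0.006 and 0.006 m and z of lid in the frame of machine_hinge between -0.004 and 0.004 m and angle between the y axis of lid and the y axis of machine_hinge, either way round below 0.07 rad and angle between lid's own z axis and vertical below 0.1 rad and contact force between lid and the fingers above 2 N and contact force between lid and machine below 1 N and linear speed of lid below 0.02 m/s); the arm keeps its last pose, push and grip.
It fails at once if the blind cover in the rack is shoved or knocked over (moved more than 20 mm) (distance of blind from where it was at the start of the episode above 0.02 m).
It fails at once if the hinge pin is shoved or knocked over (moved more than 20 mm) (distance of pin from where it was at the start of the episode above 0.02 m).
It fails at once if the bottle is shoved or knocked over (moved more than 20 mm) (distance of bottle from where it was at the start of the episode above 0.02 m).
It fails at once if the tip box is shoved or knocked over (moved more than 20 mm) (distance of tipbox from where it was at the start of the episode above 0.02 m).
It fails at once if the lid is banged against the machine (over 25 N) (contact force between lid and machine above 25 N).
It also fails if it takes over 35 s, if anything falls off the work surface, if the arm or the gripper's body presses on something with over 40 N, if the wrist force passes 120 N, or if a joint passes its speed limit or range.

## Working session

There is one attempt and no reset: what is moved stays moved. The work goes in short steps, Python scripts to look and compute and a tool call to move; the robot and the scene stay as the last step left them, time stands still between calls to the robot, and variables do not carry over. Pictures are saved under pics/ and viewed, at most 10 in all, crops included, and the job is handed in when it is done.

Besides the shell and the picture viewer there is one more tool, called by a JSON object that holds its "api" and its "payload", one argument or row to a line. step_arm: Moves the arm, as the interface text tells. Its arguments: {"type":"object","properties":{"rows":{"type":"array"},"jaw":{"type":"number"},"squeeze":{"type":"number"}},"required":["rows"]}

```bash
mkdir -p pics; cat > h.py <<'E'
import numpy as np,cv2
from rig import get_obs,camera,hand_in,cut_out,robot
from scipy.spatial.transform import Rotation as R
def cloud(name):
    o=get_obs();c=camera(name);d=c["depth"];h,w=d.shape
    f=h/2/np.tan(np.radians(c["fov_y"])/2)
    v,u=np.mgrid[:h,:w]
    P=np.stack([(u-c["cx"])/f*d,-(v-c["cy"])/f*d,-d],-1)
    if "extrinsics" in c: T=np.array(c["extrinsics"])
    else:
        W=np.eye(4);W[:3,:3]=R.from_quat(o["tool_rot"]).as_matrix();W[:3,3]=o["position"];T=W@np.array(c["mount"])
    X=P@T[:3,:3].T+T[:3,3];X[d==0]=np.nan
    return c,X,T,f
E
python3 - <<'E'
from h import *
for n in("scene","top"):
    c,X,T,f=cloud(n);cv2.imwrite(f"pics/{n}.png",c["pixels"]);np.savez(f"{n}.npz",X=X,p=c["pixels"]);print(n,c.keys(),T.round(3).tolist(),f)
    for l in("lid","blind","rack","machine","pin","bottle","tipbox"):
        for r in cut_out(l,n)[:4]:
            m=r["region"];print(l,round(r["confidence"],2),np.round(r["extent"]),np.nanmedian(X[m],0).round(3),np.nanpercentile(X[m],98,axis=0).round(3))
E
```

```text
scene dict_keys(['pixels', 'depth', 'fov_y', 'cx', 'cy', 'extrinsics']) [[-0.642, -0.577, 0.505, 1.068], [0.766, -0.465, 0.444, 0.484], [-0.021, 0.672, 0.74, 0.897], [0.0, 0.0, 0.0, 1.0]] 398.6954435686285
lid 0.94 [308. 219.  49.  54.] [0.514 0.166 0.105] [0.529 0.235 0.156]
lid 0.73 [302. 294.  64.  52.] [0.677 0.272 0.087] [0.741 0.305 0.14 ]
lid 0.59 [397. 264.  41.  84.] [0.477 0.401 0.086] [0.524 0.453 0.14 ]
lid 0.56 [396. 199.  41.  68.] [0.28  0.299 0.084] [0.324 0.353 0.14 ]
blind 0.74 [312. 234.  79.  71.] [0.515 0.229 0.036] [0.551 0.262 0.077]
machine 0.74 [215. 175.  82.  67.] [ 0.496 -0.166  0.055] [ 0.581 -0.078  0.086]
pin 0.57 [228. 293.  23.  24.] [0.755 0.149 0.009] [0.76  0.156 0.015]
bottle 0.87 [368. 336.  38.  46.] [0.668 0.437 0.085] [0.684 0.467 0.131]
tipbox 0.61 [126. 162.  46.  41.] [ 0.636 -0.421  0.066] [ 0.672 -0.391  0.071]
top dict_keys(['pixels', 'depth', 'fov_y', 'cx', 'cy', 'extrinsics']) [[0.001, 0.999, -0.046, 0.45], [-1.0, 0.001, -0.001, -0.019], [-0.001, 0.046, 0.999, 1.473], [0.0, 0.0, 0.0, 1.0]] 466.4016260432697
lid 0.91 [157. 135.  33.  54.] [0.671 0.269 0.086] [0.733 0.316 0.143]
lid 0.89 [113. 205.  46.  36.] [0.469 0.394 0.103] [0.518 0.446 0.143]
lid 0.83 [147. 274.  46.  34.] [0.272 0.291 0.09 ] [0.32  0.345 0.143]
lid 0.81 [190. 189.  59.  16.] [0.507 0.16  0.154] [0.525 0.228 0.159]
blind 0.79 [184. 213.  51.  15.] [0.443 0.185 0.129] [0.458 0.241 0.135]
rack 0.93 [192. 205.  65.  55.] [0.474 0.174 0.011] [0.54  0.252 0.08 ]
rack 0.33 [306. 205.  67.  75.] [ 0.473 -0.182  0.056] [ 0.568 -0.087  0.086]
machine 0.87 [307. 202.  74.  74.] [ 0.473 -0.182  0.056] [ 0.569 -0.088  0.086]
machine 0.71 [190. 190.  56.  16.] [0.505 0.158 0.154] [0.523 0.226 0.159]
bottle 0.97 [104. 146.  29.  20.] [0.643 0.421 0.091] [0.679 0.459 0.134]
tipbox 0.74 [395. 155.  44.  33.] [ 0.622 -0.445  0.067] [ 0.665 -0.392  0.074]
```

```bash
python3 -c "
from rig import *;print(robot, get_obs())"
```

```text
<Robot object at 0x7ff2a8f6fa10> {'time': 0.8, 'q': array([-1.43749761e+00,  5.27463802e-01,  1.43268554e+00,  1.86463992e-06,
        1.18139970e+00, -1.78502583e-01]), 'joint_velocities': array([-0.00169177, -0.00020563,  0.00174601, -0.00055528,  0.00050947,
       -0.00123785]), 'joint_torque': array([-4.63710294e-04, -4.39954340e+01, -1.76978356e+01,  6.33885199e-02,
        5.01856010e-02, -1.71707086e-05]), 'position': array([ 0.19175742, -0.59483474,  0.40477527]), 'tool_rot': array([9.87872143e-01, 1.55269538e-01, 3.69484549e-07, 2.18204513e-05]), 'ft_force': array([-0.13046044,  0.31630896, -0.40371315]), 'moment': array([ 0.00665254, -0.01526348, -0.02850111]), 'grip_force': 0.0, 'grip_width': 0.0869475477420669}
```

```bash
python3 - <<'E'
from h import *
a=cv2.imread("pics/scene.png");b=cv2.imread("pics/top.png")
cv2.imwrite("pics/scene2.png",cv2.resize(a[110:370,90:440],None,fx=2.2,fy=2.2,interpolation=cv2.INTER_CUBIC))
cv2.imwrite("pics/top2.png",cv2.resize(b[110:310,80:440],None,fx=2.2,fy=2.2,interpolation=cv2.INTER_CUBIC))
d=np.load("top.npz");X=d["X"]
def rect(m,t):
    p=X[m][:,:2].astype(np.float32); r=cv2.minAreaRect(p*1000); print(t,len(p),np.round(r[0],1),np.round(r[1],1),round(r[2],2))
def box(x0,x1,y0,y1,z0,z1): return (X[...,0]>x0)&(X[...,0]<x1)&(X[...,1]>y0)&(X[...,1]<y1)&(X[...,2]>z0)&(X[...,2]<z1)
rect(box(.42,.6,.07,.27,.148,.17),"lidtop")
rect(box(.38,.6,.07,.27,.122,.138),"blindtop")
rect(box(.38,.6,.05,.28,.068,.082),"racktop")
rect(box(.34,.62,-.32,-.05,.045,.064),"deck")
m=box(.34,.62,-.32,-.05,.07,.1);rect(m,"knuck")
print(X[m].round(3)[::3].tolist())
E
```

```text
lidtop 189 [508.4 161.7] [149.  10.] 77.88
blindtop 188 [471.3 170. ] [150.2  74. ] 78.11
racktop 533 [474.2 169.1] [168.7 119.7] 77.9
deck 3633 [ 472.8 -183.9] [191.2 190.5] 12.5
knuck 153 [ 547.2 -168.2] [ 21.7 119.5] 12.37
[[0.569, -0.219, 0.074], [0.565, -0.205, 0.088], [0.565, -0.214, 0.09], [0.565, -0.223, 0.089], [0.563, -0.203, 0.083], [0.562, -0.211, 0.088], [0.562, -0.22, 0.091], [0.56, -0.197, 0.084], [0.559, -0.205, 0.086], [0.559, -0.214, 0.088], [0.559, -0.223, 0.087], [0.556, -0.199, 0.09], [0.557, -0.209, 0.084], [0.556, -0.217, 0.09], [0.557, -0.226, 0.085], [0.554, -0.202, 0.085], [0.553, -0.211, 0.086], [0.553, -0.219, 0.094], [0.551, -0.134, 0.08], [0.55, -0.202, 0.089], [0.55, -0.211, 0.089], [0.551, -0.22, 0.085], [0.548, -0.122, 0.08], [0.548, -0.131, 0.078], [0.548, -0.2, 0.078], [0.547, -0.208, 0.088], [0.548, -0.218, 0.082], [0.545, -0.113, 0.08], [0.544, -0.122, 0.087], [0.545, -0.131, 0.085], [0.545, -0.199, 0.086], [0.545, -0.209, 0.078], [0.542, -0.116, 0.085], [0.542, -0.125, 0.085], [0.542, -0.134, 0.084], [0.539, -0.113, 0.084], [0.538, -0.122, 0.087], [0.539, -0.131, 0.085], [0.538, -0.139, 0.088], [0.535, -0.116, 0.09], [0.535, -0.124, 0.089], [0.535, -0.133, 0.093], [0.533, -0.111, 0.071], [0.532, -0.119, 0.087], [0.532, -0.128, 0.087], [0.533, -0.137, 0.085], [0.529, -0.113, 0.091], [0.529, -0.122, 0.087], [0.529, -0.131, 0.087], [0.53, -0.14, 0.077], [0.527, -0.119, 0.084]]
```

View pics/scene2.png

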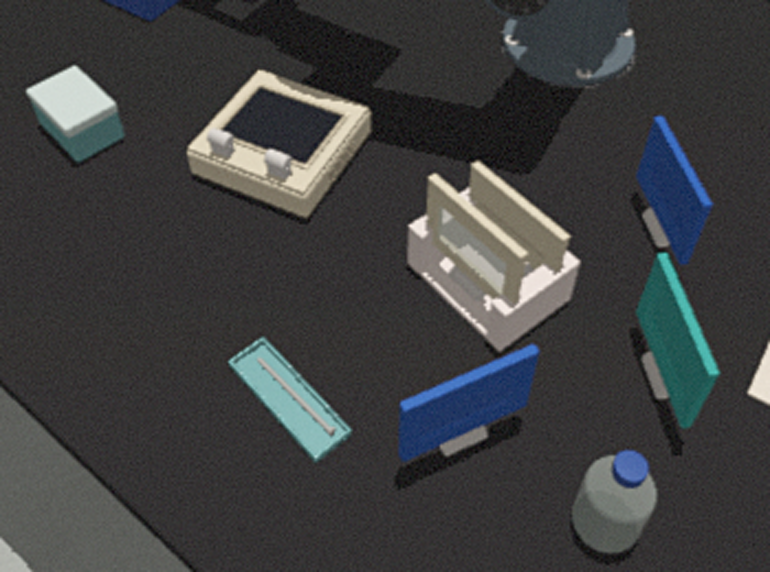

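View pics/top2.png

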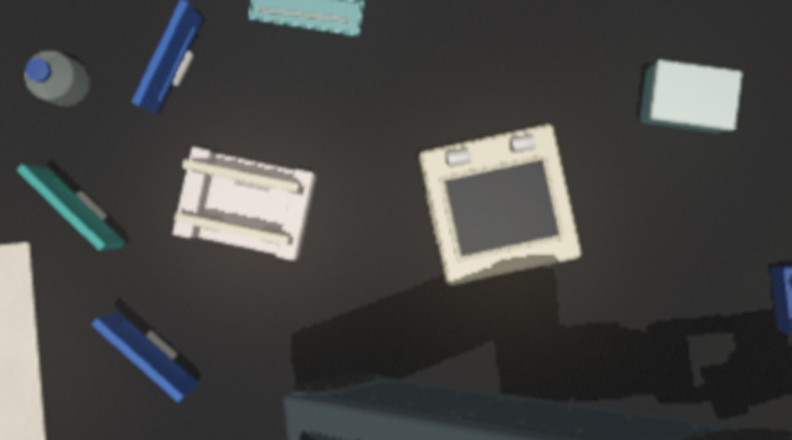

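The scene picture shows the candidates for the lid. Full-image pixels:
- windowed beige panel, scene (308,219), top (190,189)
- shorter solid beige blind, scene about (327,203), top (184,213)
- blue panels, scene (302,294) and (396,199)
- turquoise panel, scene (397,264)

I choose the windowed beige one. Its top edge is at 155 mm, centre (508,162), and its normal is at yaw -12.1°. The hinge is at about (546.5,-168), yaw 12.4°. I'll move above the lid and check it in a close crop.

{"api": "step_arm", "payload": {
  "rows": [
    [0.024,0.05,0,0,0,5],
    [0.024,0.05,0,0,0,5],
    [0.024,0.05,0,0,0,5],
    [0.024,0.05,0,0,0,5],
    [0.024,0.05,0,0,0,5],
    [0.024,0.05,0,0,0,5],
    [0.024,0.05,0,0,0,5],
    [0.024,0.05,0,0,0,5],
    [0.024,0.05,0,0,0,5],
    [0.024,0.05,0,0,0,5],
    [0.024,0.05,0,0,0,5],
    [0.024,0.05,0,0,0,5]
  ],
  "jaw": 0.05
}}

```text
time: 2.3
position: [0.4805, 0.0069, 0.4051]
tool_rot: [0.777, 0.63, 0.0, 0.001]
ft_force: [1.2, -1.2, -0.7]
grip_width: 0.0499
grip_force: 0.0
```

{"api": "step_arm", "payload": {
  "rows": [
    [0.009,0.045,0,0,0,0],
    [0.009,0.045,0,0,0,0],
    [0.0,0.0,0,0,0,0],
    [0,0,0,0,0,0]
  ]
}}

```text
time: 2.8
position: [0.4976, 0.0951, 0.4048]
tool_rot: [0.778, 0.629, -0.0, 0.0]
ft_force: [-0.1, -0.1, -0.1]
grip_width: 0.0501
grip_force: 0.0
```

```bash
python3 - <<'E'
from h import *
o=get_obs();print(robot.tip_extent,o["position"],R.from_quat(o["tool_rot"]).as_matrix().round(4).tolist(),o["q"])
c,X,T,f=cloud("wrist");cv2.imwrite("pics/w1.png",c["pixels"])
def box(x0,x1,y0,y1,z0,z1): return (X[...,0]>x0)&(X[...,0]<x1)&(X[...,1]>y0)&(X[...,1]<y1)&(X[...,2]>z0)&(X[...,2]<z1)
for z0,z1 in((.148,.165),(.122,.138),(.068,.082)):
    m=box(.38,.6,.05,.28,z0,z1)
    if m.sum()>20:
        r=cv2.minAreaRect((X[m][:,:2]*1000).astype(np.float32));print(z0,m.sum(),r,np.median(X[m][:,2]))
E
```

```text
0.1822 [0.49761652 0.09507704 0.40475445] [[0.2095, 0.9778, -0.0002], [0.9778, -0.2095, -0.0005], [-0.0005, -0.0001, -1.0]] [-3.19733115e-02  3.69034147e-01  1.72512590e+00 -5.97725236e-04
  1.04758615e+00  1.79349530e-01]
0.148 2191 ((507.4249267578125, 162.06222534179688), (149.32321166992188, 9.308175086975098), 77.9500732421875) 0.15492201875397094
0.122 2216 ((439.3137512207031, 176.14857482910156), (149.75100708007812, 10.779746055603027), 77.885009765625) 0.12976058092902767
0.068 3775 ((473.2091064453125, 169.15875244140625), (168.75997924804688, 120.06903839111328), 78.00929260253906) 0.07490104808311276
```

View pics/w1.png

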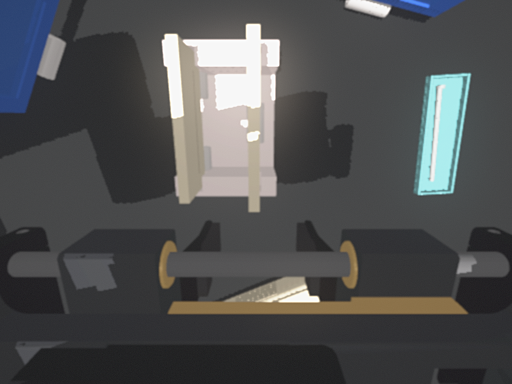

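The wrist view shows the windowed lid at (254,118), taller and with its window lit through. The lower blind is at (185,118), 70 mm away. The choice is confirmed: lid centre (507.7,162.0), orientation already right. Descending to pinch the top rail.

{"api": "step_arm", "payload": {
  "rows": [
    [0.005,0.034,0,0,0,0],
    [0.005,0.033,0,0,0,0],
    [0,0,-0.02,0,0,0],
    [0,0,-0.025,0,0,0],
    [0,0,-0.025,0,0,0],
    [0,0,-0.015,0,0,0],
    [0,0,-0.01,0,0,0],
    [0,0,0,0,0,0]
  ]
}}

```text
time: 3.85
position: [0.5078, 0.1617, 0.3094]
tool_rot: [0.778, 0.628, -0.0, -0.0]
ft_force: [0.2, 0.4, -0.0]
grip_width: 0.05
grip_force: 0.0
```

{"api": "step_arm", "payload": {
  "rows": [
    [0,0,0,0,0,0],
    [0,0,0,0,0,0],
    [0,0,0,0,0,0],
    [0,0,0,0,0,0],
    [0,0,0,0,0,0]
  ],
  "jaw": 0,
  "squeeze": 35
}}

```text
time: 4.47
position: [0.5078, 0.1622, 0.3099]
tool_rot: [0.778, 0.628, 0.0, 0.0]
ft_force: [0.6, -0.5, -0.3]
grip_width: 0.0099
grip_force: 35.0
```

{"api": "step_arm", "payload": {
  "rows": [
    [0,0,0.005,0,0,0],
    [0,0,0.01,0,0,0],
    [0,0,0.015,0,0,0],
    [0,0,0.02,0,0,0],
    [0,0,0.02,0,0,0],
    [0,0,0.02,0,0,0],
    [0,0,0.015,0,0,0],
    [0,0,0.005,0,0,0],
    [0,0,0,0,0,0],
    [0,0,0,0,0,0]
  ]
}}

```text
time: 5.72
position: [0.5075, 0.1621, 0.419]
tool_rot: [0.778, 0.628, -0.001, -0.0]
ft_force: [-0.2, -0.4, -2.2]
grip_width: 0.0097
grip_force: 35.0
```

{"api": "step_arm", "payload": {
  "rows": [
    [0.003,-0.02,0,0,0,2],
    [0.003,-0.03,0,0,0,2.5],
    [0.004,-0.035,0,0,0,2.5],
    [0.004,-0.035,0,0,0,2.5],
    [0.004,-0.035,0,0,0,2.5],
    [0.004,-0.035,0,0,0,2.5],
    [0.004,-0.035,0,0,0,2.5],
    [0.004,-0.035,0,0,0,2.5],
    [0.003,-0.03,0,0,0,2.5],
    [0.003,-0.02,0,0,0,2],
    [0.003,-0.02,0,0,0,0.5],
    [0,0,0,0,0,0]
  ]
}}

```text
time: 7.22
position: [0.5469, -0.1691, 0.4188]
tool_rot: [0.628, 0.778, -0.0, -0.001]
ft_force: [-0.6, 0.0, -2.5]
grip_width: 0.0098
grip_force: 35.0
```

{"api": "step_arm", "payload": {
  "rows": [
    [0,0,0,0,0,0],
    [0,0,0,0,0,0],
    [0,0,0,0,0,0]
  ]
}}

```text
time: 7.6
position: [0.5467, -0.167, 0.4198]
tool_rot: [0.626, 0.779, 0.0, -0.0]
ft_force: [-0.3, -0.1, -2.9]
grip_width: 0.0094
grip_force: 35.0
```

```bash
python3 - <<'E'
from h import *
o=get_obs();print(o["position"],R.from_quat(o["tool_rot"]).as_matrix().round(4).tolist(),o["grip_force"],o["grip_width"])
for n in("scene","top","wrist"):
    c,X,T,f=cloud(n);cv2.imwrite(f"pics/{n}_b.png",c["pixels"]);np.savez(f"{n}_b.npz",X=X,p=c["pixels"])
    def box(x0,x1,y0,y1,z0,z1): return (X[...,0]>x0)&(X[...,0]<x1)&(X[...,1]>y0)&(X[...,1]<y1)&(X[...,2]>z0)&(X[...,2]<z1)
    for t,b in (("deck",(.34,.62,-.32,-.05,.048,.062)),("knuck",(.5,.6,-.26,-.08,.07,.096)),("lidtop",(.45,.65,-.3,-.05,.255,.275)),("lidbody",(.45,.65,-.3,-.05,.13,.25))):
        m=box(*b)
        if m.sum()>20:
            r=cv2.minAreaRect((X[m][:,:2]*1000).astype(np.float32));print(n,t,m.sum(),np.round(r[0],1),np.round(r[1],1),round(r[2],2),np.nanpercentile(X[m][:,2],[2,50,98]).round(4))
    if n=="scene":print([ (r["confidence"],r["extent"]) for r in cut_out("lid",n)])
s=cv2.imread("pics/scene_b.png");w=cv2.imread("pics/wrist_b.png")
a=cv2.resize(s[60:260,130:330],(560,560),interpolation=cv2.INTER_CUBIC);cv2.imwrite("pics/sb.png",a)
E
```

```text
[ 0.54668588 -0.16704751  0.41977311] [[-0.2151, 0.9766, -0.0002], [0.9766, 0.2151, 0.0002], [0.0003, -0.0002, -1.0]] 34.9982029851526 0.00943727032996268
scene deck 1813 [ 477.4 -182.9] [190.6 187.6] 12.75 [0.049  0.0559 0.0601]
scene knuck 173 [ 549.9 -167.7] [ 21.2 121. ] 12.01 [0.0709 0.085  0.0909]
scene lidtop 205 [ 541.4 -143.1] [ 31.8 100.8] 20.11 [0.2552 0.2641 0.274 ]
scene lidbody 1259 [ 553.1 -165.9] [ 21.1 152. ] 17.23 [0.1376 0.1935 0.248 ]
[(0.85, [395.6, 262.9, 39.6, 84.6]), (0.67, [396.3, 197.6, 36.2, 65.9]), (0.66, [303.1, 295.0, 68.7, 53.4]), (0.62, [200.0, 149.2, 54.0, 42.3]), (0.3, [324.9, 210.6, 45.6, 51.5])]
top deck 429 [ 491.6 -194.3] [253.9 110.3] 63.79 [0.0487 0.0554 0.0613]
top lidtop 23 [ 536.4 -117.5] [ 9.5 47.5] 13.16 [0.2628 0.2665 0.2701]
top lidbody 23 [ 532.7 -121.2] [ 9.4 56. ] 2.89 [0.1392 0.1732 0.2366]
wrist deck 15377 [ 472.4 -183.7] [188.3 183.2] 12.52 [0.0495 0.0561 0.0582]
wrist lidtop 3533 [ 543.8 -145.3] [ 29.  104.2] 3.39 [0.2585 0.2649 0.2727]
wrist lidbody 343 [ 542.  -142.7] [27.5 98.8] 9.96 [0.1367 0.2404 0.2495]
```

View pics/sb.png

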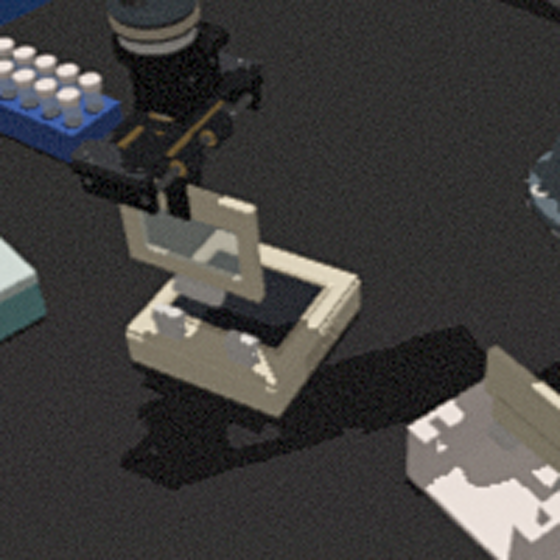

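View pics/wrist_b.png

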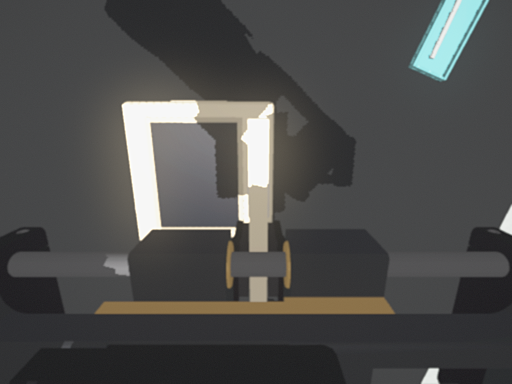

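The scene crop shows the lid held upright above the two knuckles (170,320) and (243,347). The wrist view shows it pinched edge-on at (258,180) above the deck. Next I measure lid and machine in the same camera so that calibration bias cancels.

```bash
cat > fit.py <<'E'
from h import *
from scipy.optimize import least_squares
yaw=np.radians(12.4);C=np.array([.473,-.184]);U=np.array([np.cos(yaw),np.sin(yaw)]);V=np.array([-U[1],U[0]])
def uvz(X): d=X[...,:2]-C; return np.stack([d@U,d@V,X[...,2]],-1)*1000
def fit(n,zl):   # zl: expected lid origin height mm
    d=np.load(n);p=d["p"].astype(int);Q=uvz(d["X"]);u,v,z=Q[...,0],Q[...,1],Q[...,2]
    pc=lambda a:np.percentile(a,[0.5,1,2,50,98,99,99.5]).round(1) if len(a)>20 else len(a)
    m=(z>50)&(z<60)&(abs(u)<110)&(abs(v)<110);print(n,"deck u",pc(u[m]),"v",pc(v[m]),"z",pc(z[m])[3])
    m=(z>63)&(z<95)&(abs(u-75)<16)&(abs(abs(v)-45)<20)
    if m.sum()>30:
        for s in(-1,1):
            k=m&(v*s>0)
            f=least_squares(lambda q:np.hypot(u[k]-q[0],z[k]-q[1])-11,[75,78],loss="soft_l1").x
            print(" knuckle",s,k.sum(),"v",pc(v[k]),"axis u,z",f.round(1))
    m=(abs(v)<85)&(abs(u-75)<20)&(z>zl+22)&(z<zl+95)
    if m.sum()>100:
        # face plane u = a + b v + c z
        A=lambda k:np.c_[np.ones(k.sum()),v[k],z[k]-zl-60]
        k=m.copy()
        for _ in range(8):
            w=np.linalg.lstsq(A(k),u[k],rcond=None)[0]; k=m&(abs(u-w[0]-w[1]*v-w[2]*(z-zl-60))<2.5)
        print(" lid face",k.sum(),"u",w[0].round(1),"yawerr,tilt",w[1:].round(3),"v",pc(v[k]))
    m=(abs(v)<32)&(abs(u-75)<14)&(z>zl-13)&(z<zl+13)
    if m.sum()>30:
        f=least_squares(lambda q:np.hypot(u[m]-q[0],z[m]-q[1])-11,[75,zl],loss="soft_l1").x
        print(" lidknuckle",m.sum(),"v",pc(v[m]),"axis",f.round(1))
E
python3 - <<'E'
from fit import *
o=get_obs();print("tcp uvz",uvz(o["position"]))
for n in("scene_b.npz","wrist_b.npz","top_b.npz"):fit(n,137)
fit("scene.npz",300);fit("top.npz",300)
E
```

```text
tcp uvz [7.55743961e+01 2.36290147e-01 4.19848010e+02]
scene_b.npz deck u [-88.3 -87.2 -85.3  25.3  93.3  94.4  95.4] v [-91.  -89.7 -86.4  29.2  90.3  91.   92. ] z 55.9
 knuckle -1 103 v [-61.  -60.9 -60.2 -41.8 -30.  -29.1 -29.1] axis u,z [76.9 77.6]
 knuckle 1 102 v [29.4 29.9 30.6 47.6 60.  60.1 60.3] axis u,z [77.2 78. ]
 lid face 744 u 79.8 yawerr,tilt [ 0.003 -0.037] v [-73.  -71.7 -69.2   8.4  74.8  75.4  75.8]
 lidknuckle 104 v [-23.4 -22.1 -21.    6.8  25.7  25.9  26.2] axis [ 76.6 138. ]
wrist_b.npz deck u [-90.3 -89.6 -88.1 -12.3  79.7  89.   90.3] v [-76.4 -72.2 -70.3  18.1  88.   89.2  89.2] z 56.1
 lidknuckle 128 v [-23.8 -23.4 -23.3  -4.5  23.   23.7  24. ] axis [ 75.5 136.4]
top_b.npz deck u [-91.6 -90.4 -89.2  39.8  91.1  93.5  93.8] v [-92.7 -91.3 -90.5  20.5  91.2  92.3  93.2] z 55.2
scene.npz deck u [-88.8 -87.7 -85.5   3.7  93.   93.9  95.2] v [-91.3 -90.  -88.6   5.2  89.4  90.5  91.2] z 56.1
 knuckle -1 106 v [-61.  -60.5 -59.7 -41.9 -30.5 -30.3 -30.1] axis u,z [77.5 77.3]
 knuckle 1 103 v [29.7 30.  31.  47.6 60.  60.  60.1] axis u,z [76.8 77.5]
top.npz deck u [-89.7 -89.1 -87.6  -3.7  89.4  90.9  91.7] v [-91.3 -90.4 -88.5  -1.   88.6  90.2  91.5] z 55.7
 knuckle -1 78 v [-60.  -59.7 -59.4 -44.2 -30.6 -30.3 -30.3] axis u,z [75.5 77.9]
 knuckle 1 76 v [29.7 29.8 30.1 45.  59.1 59.3 59.3] axis u,z [75.2 77.6]
```

Lid and knuckles agree to within 1 mm. Shift y by about -0.6 mm and go down 59.5 mm, pausing above the last part to check.

{"api": "step_arm", "payload": {
  "rows": [
    [0,-0.0006,0,0,0,0],
    [0,0,-0.005,0,0,0],
    [0,0,-0.008,0,0,0],
    [0,0,-0.008,0,0,0],
    [0,0,-0.008,0,0,0],
    [0,0,-0.006,0,0,0],
    [0,0,-0.005,0,0,0],
    [0,0,-0.005,0,0,0],
    [0,0,-0.005,0,0,0],
    [0,0,0,0,0,0]
  ]
}}

```text
time: 9.05
position: [0.5466, -0.1684, 0.3693]
tool_rot: [0.627, 0.779, -0.0, -0.0]
ft_force: [0.1, -0.5, -2.5]
grip_width: 0.01
grip_force: 35.0
```

{"api": "step_arm", "payload": {
  "rows": [
    [0,0,-0.003,0,0,0],
    [0,0,-0.003,0,0,0],
    [0,0,-0.002,0,0,0],
    [0,0,-0.0015,0,0,0],
    [0,0,0,0,0,0],
    [0,0,0,0,0,0],
    [0,0,0,0,0,0]
  ]
}}

```text
time: 9.93
position: [0.5468, -0.1685, 0.3603]
tool_rot: [0.627, 0.779, 0.0, 0.0]
ft_force: [-0.5, -0.4, -0.9]
grip_width: 0.0096
grip_force: 35.0
```

```bash
python3 - <<'E'
from fit import *
o=get_obs();print("tcp uvz",uvz(o["position"]),o["ft_force"],o["moment"],o["grip_force"])
for n in("scene","top","wrist"):
    c,X,T,f=cloud(n);np.savez(n+"_c.npz",X=X,p=c["pixels"]);fit(n+"_c.npz",78)
    if n=="scene":cv2.imwrite("pics/sc.png",cv2.resize(c["pixels"][100:240,150:290],(560,560),interpolation=cv2.INTER_CUBIC))
E
```

```text
tcp uvz [ 75.39979316  -0.65985752 360.32393779] [-0.53692768 -0.3700882  -0.89145451] [-0.01205046 -0.12461064  0.00601413] 34.99820132274181
scene_c.npz deck u [-88.8 -88.2 -87.7  -3.4  93.8  94.8  96. ] v [-90.6 -89.2 -85.7  45.8  90.5  90.9  91.8] z 55.6
 knuckle -1 81 v [-60.  -59.5 -59.1 -43.4 -28.7 -26.5 -26. ] axis u,z [76.8 78.1]
 knuckle 1 91 v [28.5 29.1 29.9 48.  59.  59.3 59.7] axis u,z [77.3 77.1]
 lid face 644 u 79.4 yawerr,tilt [ 0.01  -0.035] v [-75.4 -73.9 -71.6   7.7  73.2  73.7  73.9]
 lidknuckle 109 v [-31.6 -31.5 -31.3   2.3  31.5  31.7  31.8] axis [76.2 77.2]
top_c.npz deck u [-90.7 -89.9 -89.   36.5  90.8  91.5  92.1] v [-92.6 -91.3 -90.8  13.6  90.1  90.7  91.6] z 55.2
wrist_c.npz deck u [-90.1 -89.5 -88.1 -12.2  87.8  89.4  90.3] v [-70.  -64.4 -55.6  27.5  88.   89.   89.9] z 56.0
 knuckle -1 4 v 4 axis u,z [75.5 74.3]
 knuckle 1 70 v [30.5 30.5 30.8 46.9 58.6 58.9 58.9] axis u,z [75.1 77. ]
 lidknuckle 135 v [-31.2 -31.1 -27.   -5.1  30.5  31.   31.3] axis [75.3 76.9]
```

View pics/sc.png

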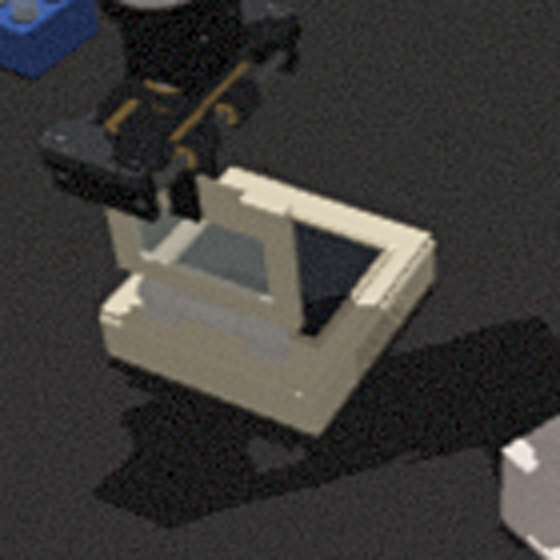

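The lid knuckle sits at (215,318) in line between the two machine knuckles (160,298) and (270,340), all within about 1 mm. Fz reads -0.9 N instead of -2.5 N, so I take more readings to rule out contact.

```bash
python3 - <<'E'
from h import *
for i in range(16):
    o=get_obs();print(o["ft_force"].round(2),np.abs(o["joint_velocities"]).max().round(4),o["position"].round(4));camera("top")
E
```

```text
[-0.37  0.96 -2.05] 0.0018 [ 0.5468 -0.1684  0.3603]
[-0.7   0.23 -1.39] 0.0011 [ 0.5468 -0.1684  0.3603]
[ 0.3   0.43 -2.09] 0.0017 [ 0.5468 -0.1684  0.3603]
[-0.06  0.55 -2.58] 0.0018 [ 0.5468 -0.1684  0.3603]
[ 0.26 -1.57 -2.81] 0.002 [ 0.5468 -0.1685  0.3603]
[-0.53  0.02 -2.64] 0.0019 [ 0.5468 -0.1684  0.3602]
[-0.06 -0.56 -1.45] 0.0011 [ 0.5468 -0.1684  0.3602]
[-0.54 -0.22 -2.06] 0.0021 [ 0.5467 -0.1684  0.3602]
[ 0.33  0.46 -1.8 ] 0.0012 [ 0.5468 -0.1684  0.3602]
[-0.31 -0.04 -2.04] 0.0017 [ 0.5468 -0.1684  0.3602]
[ 0.25 -0.3  -2.59] 0.0019 [ 0.5467 -0.1684  0.3602]
[ 0.55  0.21 -2.15] 0.0016 [ 0.5468 -0.1685  0.3602]
[ 0.59 -0.45 -3.01] 0.001 [ 0.5468 -0.1684  0.3603]
[ 0.01 -0.05 -2.31] 0.0018 [ 0.5468 -0.1685  0.3603]
[-0.19 -0.01 -2.09] 0.0015 [ 0.5468 -0.1684  0.3602]
[-0.33 -0.25 -1.97] 0.0009 [ 0.5468 -0.1684  0.3602]
```

The mean Fz is about -2.2 N, which is the lid's full weight, so there is no contact and the low reading was noise. Handing in.

```bash
python3 -c "
from rig import hand_in;print(hand_in())"
```

```text
the job is handed in; nothing more can be done
None
```

I handed the job in with the windowed lid held upright and still between the machine's hinge knuckles. By camera the holes line up to about 1 mm, and the gripper alone carries the lid's weight; the hand-in returned no verdict.

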